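Lay the slide box down and push it into its bay

TASK

The larger of the two microscope-slide boxes has been left standing on its end in front of its bay, the low metal fence on the bench. Without lifting it, push it over towards the bay so that it lies flat with its lid (the side with the card) up, then push it along the bench into the bay, lead end first, until it is up against the end stop. Leave everything else standing where it is.

Things in the scene. Friction and masses are not known exactly. Their poses are not given: they have to be found in the camera images.
- slide_box: Larger slide box, blue plastic, loose, 85 mm wide, 100 long, 35 thick, 0.18 to 0.35 kg. Starts standing on an 85 x 35 end. Origin: centre of that end. z: along the length (up at the start); y: across the width; x: from the lid face (-17.5 mm, pale card) to the footed underside (+17.5 mm). At the start x points at the bay to 8 degrees, 0.20 to 0.24 m before the stop. Lying lid up, x points down, z to the bay.
- slide_box_lead (a point): Centre of the box's lead end, the 85 x 35 mm end that is uppermost at the start and goes into the bay first (+100 mm along the box's z). Pushed near this end on the lid face, the box tips about its lower edge (pushed low it slides); past about 20 degrees it falls by itself on to its underside.
- slide_box_mid (a point): Centre of the larger slide box (50 mm above the bench when it stands, 17.5 mm when it lies flat).
- bay: U-shaped aluminium fence fixed to the bench, 16 mm high, bars 8 mm thick, no floor. Origin: on the bench, middle of the end stop's inner face. x points from the open mouth to the stop, y across, z up. Two side bars, 97 mm apart inside, reach 45 mm out from the stop; flared lips go on to 83 mm from it, opening to about 132 mm. The box when home sticks 55 mm out of the side bars.
- small_box: The smaller slide box, same make, standing on end: 50 mm wide, 85 mm tall, 35 mm thick. Origin: centre of its foot. A bystander.
- beaker: Small empty glass beaker, 68 mm across, 90 mm tall. Origin: centre of its foot. A bystander.
- reagent_bottle: Amber reagent bottle, 64 mm across, 125 mm tall. Origin: centre of its foot. A bystander.
- pipette_bulb: Orange-brown pipette bulb standing on its collar, 60 mm across, 78 mm tall. Origin: centre of its foot. A bystander.
- petri_dish: Clear covered dish, 92 mm across, 18 mm tall, beside the bay. Origin: centre of its foot. A bystander.
- tube_rack: Blue rack with five glass tubes, 60 x 120 mm, 93 mm tall over the tubes, beside the bay. Origin: centre of its foot. A bystander.
There are look-alikes about, which are no part of the job. What is shaped like the slide_box but green or red is not meant.

How it is judged:
On the way, in this order (a step that is already met when the one before it is completed fails the run):
1. the larger slide box lies flat on the bench, lid up (angle between slide_box's own x axis and vertical above 3 rad and height (world z) of slide_box_mid below 0.025 m), for 0.2 s.
2. the box is in the bay with its lead end against the stop (all of step 1 and x of slide_box_lead in the frame of bay between -0.005 and 0.006 m and y of slide_box_lead in the frame of bay between -0.015 and 0.015 m and angle between the z axis of slide_box and the x axis of bay, either way round below 0.16 rad), for 0.2 s.
At the end, for the whole second after the job is handed in: The larger slide box lies flat, lid up (within 0.14 rad), at rest inside the bay: its lead end within 5 mm of the end stop and within 15 mm of the bay's middle line, its length along the bay within 0.16 rad (all of step 2 and linear speed of slide_box below 0.02 m/s and angular speed of slide_box below 0.2 rad/s); the robot touches nothing.
It fails at once if the slide box is lifted off the bench (height (world z) of slide_box_mid above 0.062 m or (angle between slide_box's own x axis and vertical above 2.84 rad and height (world z) of slide_box_mid above 0.042 m)).
It fails at once if a bystander is moved more than 20 mm or tipped (distance of any of small_box, beaker, reagent_bottle, pipette_bulb, petri_dish, tube_rack from where it was at the start of the episode above 0.02 m or angle between any of small_box, beaker, reagent_bottle, pipette_bulb, petri_dish, tube_rack's own z axis and vertical above 0.35 rad).
It also fails if it takes over 67 s, if anything falls off the work surface, if the arm or the gripper's body presses on something with over 40 N, if the wrist force passes 120 N, or if a joint passes its speed limit or range.

ROBOT

A 6-joint arm with a two-finger parallel gripper is mounted at the origin on the work surface. World frame = base frame: x ahead of the robot, y to its left, z up, the work surface at z = 0. Lengths are in m, angles in rad, forces in N, time in s.
With the tool pointing down it reaches from about 0.4 to 0.825 m from the base axis. Payload 7 kg.
Tool frame: the origin (TCP) lies midway between the tips of the shut fingers; the grasp point (between the pads) lies 19 mm behind it; z points along the fingers, y is the direction in which the jaws open and shut (so a half turn about z gives the same grasp; the last joint's range is limited). The gripper opens to 88 mm and grips with 3 to 60 N. Pads are 19 mm wide; open, the fingers measure 130 mm over their backs; the gripper's body (78 mm by 193 mm) begins 47 mm behind the grasp point.
Start: joints at [1.52, 0.359, 0.012, 0, -1.224, -0.288], TCP at [0.224, 0.637, 0.19] pointing down, gripper open.
Joint ranges: [-3.07, 3.07], [-1.43, 2.12], [-1.02, 1.25], [-3.03, 1.67], [-3.05, -0], [-3.03, 3.03]. Speed limits (rad/s): [2.39, 2.39, 3.01, 3.14, 3.14, 3.14].

INTERFACE

Orientations are given as [roll, pitch, yaw] about the fixed x, y, z axes, in that order (R = Rz(yaw) Ry(pitch) Rx(roll)).
In Python, from rig import * gives the robot as it stands. The module is installed in compiled form; this text tells all that it offers.
- The arm moves only by the tool jog_arm, never from a script. Its argument "series" is a list of rows, each a list of 5 numbers: the shift along the world's x, y, z in cm, then the turn about the world's z in degrees, then the opening, from 0 (shut) to 1 (fully open). In form: [[tx, ty, tz, turn, jaw], ...]. A call has 1 to 20 rows; each row shifts and turns the commanded pose from where the row before left it; what a row does not reach is not made up. A row lasts 1/12 s, in which the tool goes at most 41.7 mm and 7.16 degrees, less where a joint would pass 70% of its speed; a pose out of reach is approached as far as the arm can. A call with a gripper value outside its range is refused whole. The fingers move at their own pace and stop on an object; the grip force is fixed at half the most. Time passes only in rows, so rows that do not move let the fingers close. It gives the time, the measured TCP pose, the force and the opening at its end, in the units of the state.
- read_state(): the state, without advancing time (a new reading comes with each control period).
- snapshot(name): name is "side" or "top" or "wrist"; returns a dict with "image" (420x560x3 uint8, red, green, blue), "z_map" (420x560 float32, m along the optical axis (not along the pixel's ray), 0 where there is no reading), "fx", "fy", "cx", "cy" (pixels), "D" ([k1, k2, p1, p2, k3] as OpenCV has them; the pictures are not rectified), "pose" (4x4, takes a point from camera to world coordinates); the wrist camera has in their place "tool_from_camera" (4x4, takes a point from camera to tool coordinates, whose origin is the TCP and whose axes are the flange's). Camera axes: x right, y down, z forward; pixel columns grow to the right and rows downward; lengths in m; the calibration is good to about 2 mm. A picture is of the moment at which its call begins: read the wrist's pose just before it.
- finish_job(): hands the job in, once; it reports no verdict.
Trained networks look in a picture, given as the dict that the camera call returned (one of the last four; its "shot" number tells which), for a name from the list of things; names that differ only in an ending like _2 or _b are one class to them, and where a whole thing is asked for, a point or a joint stands for the part that bears it (a point fixed in the world has none). Each returns a list of dicts, best first, with "conf" (0 to 1); they miss things now and then, are a little off and sometimes report something else, mostly with a low value. They report only what shows in the picture. A call takes as long as a camera call. They do not tell look-alikes from the thing itself.
- cut_out(thing, picture): "mask" (420x560 bool, what is visible of it) and "uv" ([column, row] in pixels, amid what is visible of it).
- place_of(thing, picture): "uv" ([column, row] in pixels: a listed point, or the origin of a listed thing).
The state is a dict: "clock": time; "qpos": joint angles; "dq": joint speeds; "joint_torque": joint torques, N m; "ee_pos": TCP position; "orientation": TCP orientation; "wrist_force": force on the tool from outside, world axes, zero at the start; "wrist_torque": the same for the moment, N m; "grip_width": finger opening in m.
Only numpy, scipy, OpenCV 4.12 (cv2) and the standard library are available. Lean on these libraries where they do the work, as an engineer would, in place of code of your own. Each camera call takes 0.05 s, during which the arm holds its last target.

## Working session

There is one attempt and no reset: what is moved stays moved. The work goes in short steps, Python scripts to look and compute and a tool call to move; the robot and the scene stay as the last step left them, time stands still between calls to the robot, and variables do not carry over. Pictures are saved under pics/ and viewed, and the job is handed in when it is done.

Besides the shell and the picture viewer there is one more tool, called after "Request:" in YAML: its name, and indented under it one key for each argument. jog_arm: Moves the arm, as the interface text tells. Its arguments: {"type":"object","properties":{"series":{"type":"array","items":{"type":"array","items":{"type":"number"}}}},"required":["series"]}

```bash
mkdir -p pics; cat > h.py <<'E'
from rig import *
import numpy as np, cv2
def save(p,n): cv2.imwrite('pics/'+n+'.png',cv2.cvtColor(p['image'],cv2.COLOR_RGB2BGR))
def world(p,us,vs,z=None,T=None):
    T=p['pose'] if T is None else T
    K=np.array([[p['fx'],0,p['cx']],[0,p['fy'],p['cy']],[0,0,1]])
    uv=np.stack([us,vs],-1).astype(float).reshape(-1,1,2)
    r=cv2.undistortPoints(uv,K,np.array(p['D']))[:,0]
    d=np.c_[r,np.ones(len(r))]
    if z is None:
        dz=p['z_map'][np.asarray(vs).astype(int),np.asarray(us).astype(int)]
        pc=d*dz[:,None]; w=pc@T[:3,:3].T+T[:3,3]; return w[dz>0]
    dw=d@T[:3,:3].T
    s=(z-T[2,3])/dw[:,2]; return T[:3,3]+dw*s[:,None]
def cloud(p,mask):
    v,u=np.nonzero(mask); return world(p,u,v)
E
python3 - <<'E'
from h import *
s=read_state(); print({k:np.round(v,3) for k,v in s.items()})
for n in ['top','side']:
    p=snapshot(n); save(p,n+'0'); print(n,np.round(p['pose'],3).tolist())
    for t in ['slide_box','bay','small_box','beaker','reagent_bottle','pipette_bulb','petri_dish','tube_rack']:
        for c in cut_out(t,p)[:3]:
            if c['conf']<.2: continue
            w=cloud(p,c['mask'])
            print(t,round(c['conf'],2),np.round(c['uv']),c['mask'].sum(), np.round(np.percentile(w,[2,50,98],axis=0),3).tolist() if len(w) else '')
    for t in ['slide_box','slide_box_lead','bay']:
        for c in place_of(t,p)[:3]: print('pl',t,round(c['conf'],2),np.round(c['uv'],1))
E
```

```text
{'clock': np.float64(0.0), 'qpos': array([ 1.52 ,  0.359,  0.011, -0.   , -1.224, -0.288]), 'dq': array([-0.   , -0.   , -0.002,  0.001, -0.002,  0.   ]), 'joint_torque': array([-1.0000e-03, -5.8271e+01,  2.9306e+01,  6.9970e+00,  7.0000e-03,
       -0.0000e+00]), 'ee_pos': array([0.224, 0.636, 0.189]), 'orientation': array([ 3.14 , -0.   , -0.339]), 'wrist_force': array([ 0.539, -0.31 ,  0.053]), 'wrist_torque': array([-0.001,  0.018, -0.038]), 'grip_width': np.float64(0.088)}
top [[-0.024, -0.994, 0.111, 0.441], [-1.0, 0.024, 0.0, 0.025], [-0.003, -0.111, -0.994, 1.137], [0.0, 0.0, 0.0, 1.0]]
slide_box 0.89 [288. 272.] 812 [[0.425, -0.033, 0.095], [0.445, 0.007, 0.1], [0.466, 0.047, 0.104]]
slide_box 0.66 [332. 332.] 1086 [[0.291, -0.1, 0.013], [0.332, -0.076, 0.099], [0.373, -0.057, 0.104]]
slide_box 0.56 [232. 325.] 1066 [[0.309, 0.089, 0.01], [0.349, 0.119, 0.099], [0.387, 0.152, 0.104]]
bay 0.57 [304. 162.] 683 [[0.582, -0.085, -0.002], [0.66, -0.022, 0.015], [0.688, 0.049, 0.02]]
small_box 0.82 [385. 277.] 561 [[0.411, -0.203, 0.018], [0.428, -0.174, 0.084], [0.444, -0.155, 0.
[... 1554 characters left out ...]
 0.07], [0.536, -0.162, 0.126]]
reagent_bottle 0.65 [194. 236.] 828 [[0.677, 0.09, 0.007], [0.715, 0.132, 0.02], [0.76, 0.171, 0.022]]
pipette_bulb 0.84 [210. 258.] 622 [[0.593, 0.156, 0.005], [0.609, 0.184, 0.057], [0.639, 0.201, 0.079]]
petri_dish 0.63 [191. 239.] 861 [[0.677, 0.088, 0.003], [0.715, 0.132, 0.02], [0.76, 0.171, 0.022]]
tube_rack 0.75 [285. 177.] 1316 [[0.625, -0.232, 0.004], [0.65, -0.162, 0.053], [0.694, -0.116, 0.094]]
pl slide_box 0.95 [379.4 255.3]
pl slide_box 0.93 [333.4 311.4]
pl slide_box 0.92 [322.1 255. ]
pl slide_box_lead 0.92 [323.1 222.5]
pl slide_box_lead 0.9 [339.6 276.6]
pl slide_box_lead 0.64 [386.2 224.6]
pl bay 0.68 [251.8 211.2]
pl bay 0.24 [320.6 240.6]
```

View pics/top0.png

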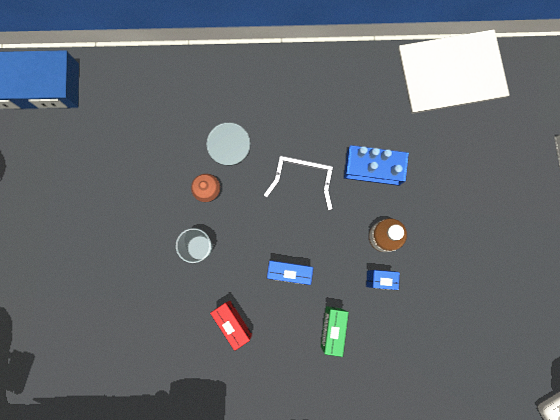

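View pics/side0.png

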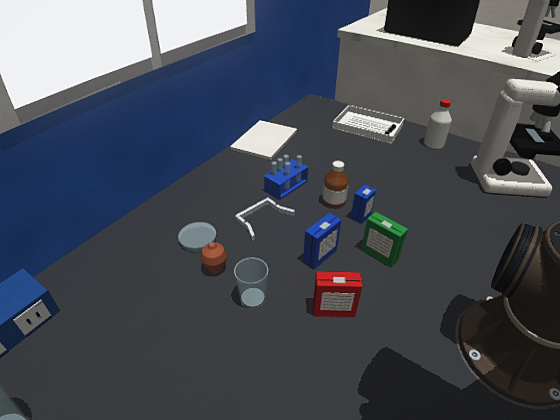

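```bash
python3 - <<'E'
from h import *
p=snapshot('top')
for t in ['slide_box']:
  for c in cut_out(t,p)[:1]:
    m=c['mask'].copy(); v,u=np.nonzero(m); w=cloud(p,m); w=w[w[:,2]>.09]
    print(cv2.minAreaRect(w[:,:2].astype(np.float32)*1000), w.mean(0))
# full cloud around bay, heights 10..22mm
v,u=np.mgrid[100:240,220:400]; w=world(p,u.ravel(),v.ravel())
k=(w[:,2]>.010)&(w[:,2]<.021)&(w[:,1]<.08)&(w[:,1]>-.12)&(w[:,0]>.55)&(w[:,0]<.74)
w=w[k]
# ascii map 5mm
for x in np.arange(.72,.56,-.005):
    r=''
    for y in np.arange(.08,-.12,-.005):
        r+='#' if ((abs(w[:,0]-x)<.0025)&(abs(w[:,1]-y)<.0025)).any() else '.'
    print('%.3f'%x,r)
im=cv2.resize(p['image'][120:320,180:420],None,fx=3.3,fy=3,interpolation=cv2.INTER_CUBIC); cv2.imwrite('pics/zoom.png',im[:,:,::-1])
E
```

```text
((445.650146484375, 7.211448669433594), (83.1129379272461, 35.19293975830078), 79.88883209228516) [0.44568674 0.0074853  0.09998863]
0.720 ........................................
0.715 ........................................
0.710 ........................................
0.705 ........................................
0.700 ........................................
0.695 ........................................
0.690 ............####........................
0.685 ............########....................
0.680 ...........#############................
0.675 ...........###...###########............
0.670 ...........###........############......
0.665 ...........##..............########.....
0.660 ...........##.................#####.....
0.655 ...........##...................###.....
0.650 ..........###...................###....#
0.645 ..........##...................###......
0.640 .........###...................###.....#
0.635 .........##....................##.......
0.630 ........###....................##.......
0.625 .......####...................###.......
0.620 .......###....................###.......
0.615 .....####.....................###.......
0.610 .....###......................###.......
0.605 ......#.......................###.......
0.600 ...............................##.......
0.595 ...............................##.......
0.590 ...............................##.......
0.585 ...............................###......
0.580 ...............................###......
0.575 ................................##......
0.570 ........................................
0.565 ........................................
```

View pics/zoom.png

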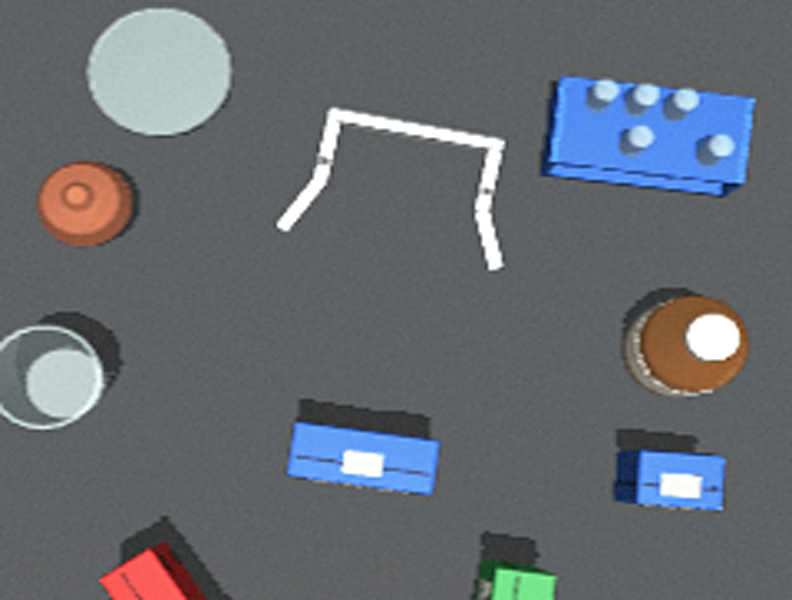

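The top view shows the blue target at about (290,272) and the bay at (304,165). The red box at (230,327) and the green box at (336,332) are look-alikes. The small blue box at (386,281) is a bystander. Next I'll fit the bay.

```bash
python3 - <<'E'
from h import *
from scipy.optimize import minimize
p=snapshot('top')
im=p['image'].astype(int); v,u=np.nonzero((im.min(2)>150)); 
w=world(p,u,v,z=.016)
k=(w[:,1]<.07)&(w[:,1]>-.115)&(w[:,0]>.55)&(w[:,0]<.71); P=w[k][:,:2]; print(len(P))
segs=[((4,-56.5),(4,56.5)),((0,52.5),(-45,52.5)),((0,-52.5),(-45,-52.5)),((-45,52.5),(-81,69)),((-45,-52.5),(-81,-69))]
def f(q):
    c,s=np.cos(q[2]),np.sin(q[2]); L=(P-q[:2]/1000)@np.array([[c,-s],[s,c]])*1000
    D=[]
    for a,b in segs:
        a=np.array(a,float);b=np.array(b,float);t=np.clip((L-a)@(b-a)/((b-a)@(b-a)),0,1)
        D.append(np.hypot(*(L-a-t[:,None]*(b-a)).T))
    D=np.min(D,0); return np.minimum(np.maximum(D-3,0),10).sum()+.2*np.minimum(D,10).sum()
best=min((minimize(f,[676,-35,a],method='Nelder-Mead',options=dict(maxiter=2000)) for a in(-.1,-.2,-.3)),key=lambda r:r.fun)
q=best.x; print(q,np.degrees(q[2]),best.fun/len(P))
c,s=np.cos(q[2]),np.sin(q[2])
print('box in bay',(np.array([.4456,.0074])-q[:2]/1000)@np.array([[c,-s],[s,c]]))
E
```

```text
576
[ 6.70904961e+02 -3.44091679e+01 -2.29675839e-01] -13.159456216782642 0.7175736661496439
box in bay [-0.22890686 -0.01058208]
```

Request:
jog_arm:
  series:
    - [1.5,-3.1,0,0.45,0.5]
    - [1.5,-3.1,0,0.45,0]
    - [1.5,-3.1,0,0.45,0]
    - [1.5,-3.1,0,0.45,0]
    - [1.5,-3.1,0,0.45,0]
    - [1.5,-3.1,0,0.45,0]
    - [1.5,-3.1,0,0.45,0]
    - [1.5,-3.1,0,0.45,0]
    - [1.5,-3.1,0,0.45,0]
    - [1.5,-3.1,0,0.45,0]
    - [0.3,-3.1,0,0.45,0]
    - [0.3,-3.1,0,0.45,0]
    - [0.3,-3.1,0,0.45,0]
    - [0.3,-3.1,0,0.45,0]
    - [0.3,-3.1,0,0.45,0]
    - [0.3,-3.1,0,0.45,0]
    - [0.3,-3.1,0,0.45,0]
    - [0.3,-3.1,0,0.45,0]
    - [0.3,-3.1,0,0.45,0]
    - [0.3,-3.1,0,0.45,0]

```text
clock: 3.02
ee_pos: [0.4042, 0.0152, 0.1904]
orientation: [-3.141, -0.001, -0.181]
wrist_force: [0.8, 0.6, 0.6]
grip_width: 0.0005
```

Request:
jog_arm:
  series:
    - [0,0,0,0,0]
    - [0,0,0,0,0]
    - [0,0,0,0,0]

```text
clock: 3.27
ee_pos: [0.4044, 0.0165, 0.1901]
orientation: [-3.141, -0.0, -0.183]
wrist_force: [0.3, 1.0, 0.5]
grip_width: 0.0
```

Request:
jog_arm:
  series:
    - [0,0,-2,0,0]
    - [0,0,-2,0,0]
    - [0,0,-2,0,0]
    - [0,0,-2,0,0]
    - [0,0,-1.5,0,0]
    - [0,0,-0.7,0,0]
    - [0,0,0,0,0]
    - [0,0,0,0,0]

```text
clock: 3.93
ee_pos: [0.4046, 0.0173, 0.0883]
orientation: [3.141, -0.0, -0.18]
wrist_force: [-0.2, 0.4, 0.2]
grip_width: 0.0006
```

```bash
python3 - <<'E'
from h import *
p=snapshot('side'); cv2.imwrite('pics/s1.png',cv2.resize(p['image'][120:340,180:480],None,fx=2.6,fy=2.6)[:,:,::-1])
E
```

```text
(no output)
```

View pics/s1.png

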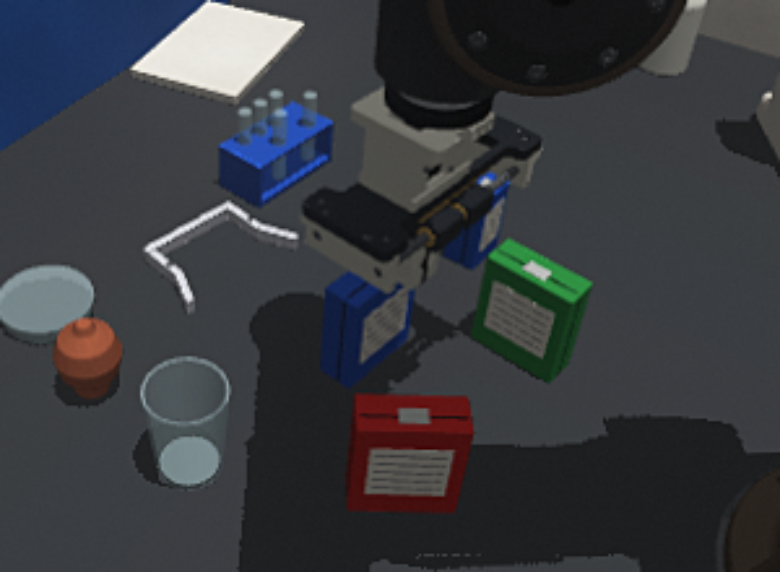

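Request:
jog_arm:
  series:
    - [0.4,-0.1,0,0,0]
    - [0.4,-0.1,0,0,0]
    - [0.4,-0.1,0,0,0]
    - [0.4,-0.1,0,0,0]
    - [0.3,-0.06,0,0,0]
    - [0.3,-0.06,0,0,0]
    - [0.3,-0.06,0,0,0]
    - [0.3,-0.06,0,0,0]
    - [0.3,-0.06,0,0,0]
    - [0.3,-0.06,0,0,0]
    - [0.3,-0.06,0,0,0]
    - [0.3,-0.06,0,0,0]

```text
clock: 4.98
ee_pos: [0.4447, 0.0077, 0.088]
orientation: [3.142, -0.0, -0.182]
wrist_force: [0.6, -0.8, 0.4]
grip_width: 0.0004
```

```bash
python3 - <<'E'
from h import *
p=snapshot('side'); cv2.imwrite('pics/s2.png',cv2.resize(p['image'][120:340,180:480],None,fx=2.6,fy=2.6)[:,:,::-1])
E
```

```text
(no output)
```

View pics/s2.png

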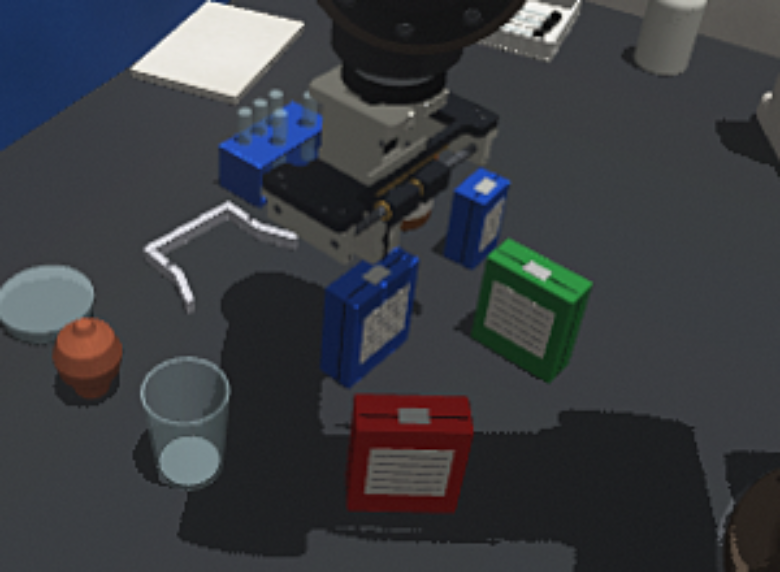

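```bash
python3 - <<'E'
from h import *
p=snapshot('side'); cv2.imwrite('pics/s3.png',cv2.resize(p['image'][190:280,290:380],None,fx=6.5,fy=6.5,interpolation=cv2.INTER_CUBIC)[:,:,::-1])
for c in cut_out('slide_box',p)[:4]:
    w=cloud(p,c['mask']); print(c['conf'],c['uv'],np.round(np.percentile(w,[2,50,98],axis=0),3).tolist())
    for z in np.arange(.005,.115,.01):
        s=w[abs(w[:,2]-z)<.005]
        if len(s): print('%.3f'%z,len(s),np.round(s.mean(0),3),np.round(s[:,0].min(),3),np.round(s[:,0].max(),3))
p=snapshot('top'); save(p,'t3')
E
```

```text
0.89 [320.6, 240.0] [[0.42, -0.068, 0.001], [0.433, 0.023, 0.07], [0.489, 0.049, 0.103]]
0.005 85 [ 0.455 -0.019  0.005] 0.42 0.52
0.015 91 [0.436 0.023 0.015] 0.421 0.466
0.025 97 [0.436 0.023 0.025] 0.42 0.465
0.035 104 [0.435 0.023 0.035] 0.421 0.466
0.045 102 [0.436 0.024 0.045] 0.42 0.467
0.055 98 [0.436 0.023 0.055] 0.42 0.467
0.065 117 [0.435 0.022 0.065] 0.419 0.464
0.075 99 [0.436 0.025 0.075] 0.419 0.465
0.085 108 [0.435 0.023 0.085] 0.419 0.466
0.095 179 [0.438 0.019 0.096] 0.419 0.467
0.105 307 [0.442 0.011 0.101] 0.421 0.466
0.7 [335.2, 291.8] [[0.304, 0.098, 0.008], [0.34, 0.132, 0.077], [0.381, 0.156, 0.103]]
0.005 63 [0.34  0.136 0.007] 0.303 0.388
0.015 120 [0.337 0.136 0.015] 0.302 0.372
0.025 126 [0.338 0.137 0.025] 0.302 0.378
0.035 137 [0.339 0.137 0.035] 0.302 0.387
0.045 134 [0.336 0.136 0.045] 0.302 0.372
0.055 139 [0.339 0.138 0.055] 0.302 0.378
0.065 156 [0.338 0.136 0.065] 0.301 0.387
0.075 141 [0.337 0.136 0.075] 0.302 0.372
0.085 161 [0.337 0.136 0.085] 0.301 0.378
0.095 187 [0.34  0.135 0.095] 0.302 0.387
0.105 594 [0.345 0.123 0.102] 0.302 0.387
```

View pics/s3.png

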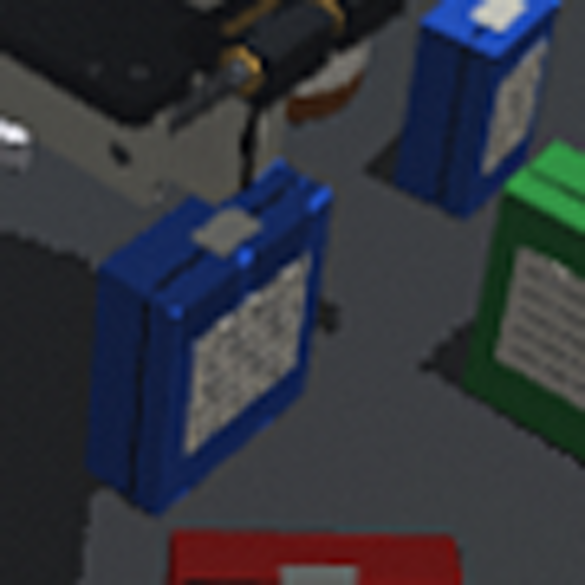

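View pics/t3.png

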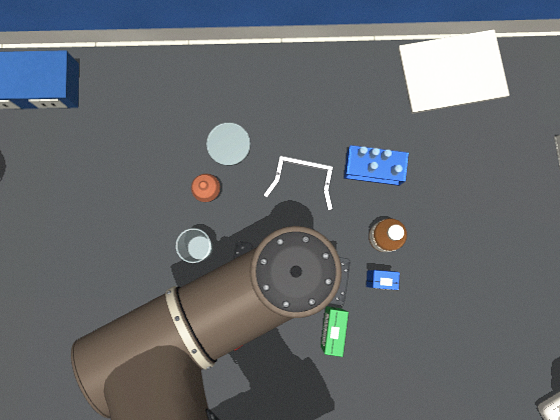

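```bash
python3 - <<'E'
from h import *
print({k:np.round(v,3).tolist() for k,v in read_state().items()})
p=snapshot('side')
v,u=np.mgrid[170:250,280:400]; w=world(p,u.ravel(),v.ravel())
k=(w[:,0]>.38)&(w[:,0]<.6)&(abs(w[:,1])<.14)&(w[:,2]>.085)&(w[:,2]<.24)
w=w[k]
for z in np.arange(.09,.24,.01):
    s=w[abs(w[:,2]-z)<.005]
    if len(s): print('%.3f'%z,len(s),np.round(np.percentile(s,[2,50,98],axis=0),3)[:,:2].tolist())
q=snapshot('wrist'); save(q,'w3'); print(np.round(q['tool_from_camera'],3).tolist())
E
```

```text
{'clock': 5.183, 'qpos': [0.464, 0.074, -0.619, -0.0, -0.878, 0.925], 'dq': [0.003, -0.004, -0.005, -0.001, -0.0, -0.001], 'joint_torque': [-0.053, -29.941, 24.241, 5.715, 0.103, 0.015], 'ee_pos': [0.444, 0.008, 0.088], 'orientation': [3.141, 0.0, -0.182], 'wrist_force': [0.324, 0.622, -0.315], 'wrist_torque': [-0.003, -0.004, 0.061], 'grip_width': 0.001}
0.090 113 [[0.419, -0.028], [0.43, 0.031], [0.466, 0.05]]
0.100 419 [[0.422, -0.032], [0.44, 0.015], [0.463, 0.048]]
0.130 40 [[0.429, -0.005], [0.434, 0.022], [0.454, 0.026]]
0.140 67 [[0.429, -0.004], [0.435, 0.022], [0.455, 0.026]]
0.150 53 [[0.429, -0.004], [0.434, 0.021], [0.449, 0.028]]
0.160 33 [[0.429, 0.001], [0.434, 0.024], [0.444, 0.03]]
0.170 19 [[0.432, 0.017], [0.435, 0.027], [0.441, 0.032]]
0.190 64 [[0.394, -0.07], [0.444, 0.093], [0.493, 0.101]]
0.200 298 [[0.391, -0.074], [0.422, 0.048], [0.492, 0.102]]
0.210 396 [[0.39, -0.068], [0.412, 0.026], [0.48, 0.102]]
0.220 301 [[0.39, -0.067], [0.42, 0.039], [0.493, 0.108]]
0.230 874 [[0.398, -0.053], [0.443, 0.082], [0.492, 0.108]]
[[0.001, -0.951, -0.308, 0.083], [1.0, 0.001, 0.0, 0.0], [-0.0, -0.308, 0.951, -0.194], [0.0, 0.0, 0.0, 1.0]]
```

View pics/w3.png

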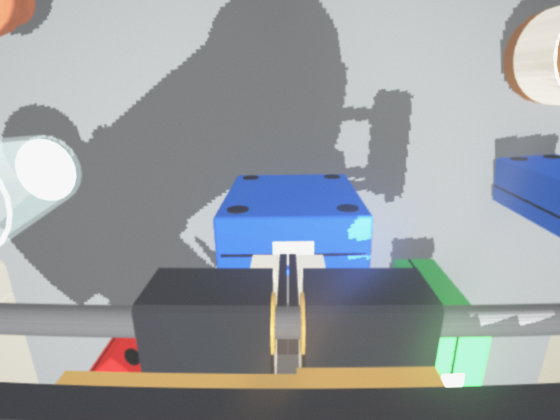

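```bash
cat >> h.py <<'E'
from scipy.spatial.transform import Rotation as R
def wristT(q,s,dz=0):
    T=np.eye(4); T[:3,:3]=R.from_euler('xyz',s['orientation']).as_matrix(); T[:3,3]=s['ee_pos']; T[2,3]+=dz
    return T@q['tool_from_camera']
E
python3 - <<'E'
from h import *
s=read_state(); q=snapshot('wrist'); T=wristT(q,s)
def at(u,v): return np.round(world(q,[u],[v],T=T),3)
for n,(u,v) in dict(floor=(150,60),floor2=(450,200),boxtop=(240,262),boxface=(290,200),smallbox=(530,190),beak=(45,170)).items(): print(n,at(u,v))
E
```

```text
floor [[ 0.563  0.087 -0.002]]
floor2 [[ 0.417 -0.122 -0.001]]
boxtop [[0.441 0.034 0.099]]
boxface [[0.462 0.002 0.071]]
smallbox [[ 0.433 -0.156  0.048]]
beak [[0.505 0.16  0.047]]
```

```bash
python3 - <<'E'
from h import *
s=read_state(); q=snapshot('wrist')
for (u,v) in [(265,262),(320,262),(262,258),(322,258),(265,268),(200,280),(200,330),(290,248)]:
    print((u,v),np.round(world(q,[u],[v],T=q['tool_from_camera']),3), q['z_map'][v,u])
E
```

```text
(265, 262) [[ 0.01  -0.009 -0.048]] 0.1619367
(320, 262) [[ 0.011  0.015 -0.049]] 0.16005002
(262, 258) [[ 0.01  -0.011 -0.044]] 0.16500628
(322, 258) [[ 0.01   0.016 -0.044]] 0.16522646
(265, 268) [[ 0.038 -0.005 -0.107]] 0.096933424
(200, 280) [[ 0.038 -0.021 -0.113]] 0.091238424
(200, 330) [[ 0.032 -0.019 -0.126]] 0.081030466
(290, 248) [[ 0.001  0.002 -0.012]] 0.19862942
```

The reported TCP sits about 37 mm below the real fingertips. The side and wrist depth both show the tips ending near z≈0.125, and the fingers passed over the box without touching it. I'll back off, go 37–40 mm lower, and push again.

Request:
jog_arm:
  series:
    - [-1,0.2,0,0,0]
    - [-1,0.2,0,0,0]
    - [-1,0.2,0,0,0]
    - [-1,0.2,0,0,0]
    - [0,0,0,0,0]
    - [0,0,0,0,0]
    - [0,0,-1,0,0]
    - [0,0,-1,0,0]
    - [0,0,-1,0,0]
    - [0,0,-1,0,0]
    - [0,0,0,0,0]
    - [0,0,0,0,0]

```text
clock: 6.38
ee_pos: [0.4042, 0.0157, 0.0478]
orientation: [3.141, 0.001, -0.181]
wrist_force: [0.2, -0.4, 1.5]
grip_width: 0.0001
```

```bash
python3 - <<'E'
from h import *
p=snapshot('side'); cv2.imwrite('pics/s4.png',cv2.resize(p['image'][170:280,290:400],None,fx=5.3,fy=5.3,interpolation=cv2.INTER_CUBIC)[:,:,::-1])
v,u=np.mgrid[170:250,280:400]; w=world(p,u.ravel(),v.ravel())
k=(w[:,0]>.38)&(w[:,0]<.416)&(abs(w[:,1])<.05)&(w[:,2]>.02)&(w[:,2]<.15)
w=w[k]
for z in np.arange(.06,.15,.01):
    s=w[abs(w[:,2]-z)<.005]
    if len(s): print('%.3f'%z,len(s),np.round(np.percentile(s,[2,50,98],axis=0),3)[:,:2].tolist())
E
```

```text
0.090 19 [[0.39, 0.002], [0.394, 0.028], [0.409, 0.033]]
0.100 55 [[0.389, 0.004], [0.394, 0.028], [0.408, 0.033]]
0.110 36 [[0.39, 0.006], [0.394, 0.029], [0.405, 0.034]]
0.120 21 [[0.392, 0.016], [0.394, 0.03], [0.4, 0.036]]
0.130 7 [[0.393, 0.026], [0.394, 0.031], [0.396, 0.037]]
```

View pics/s4.png

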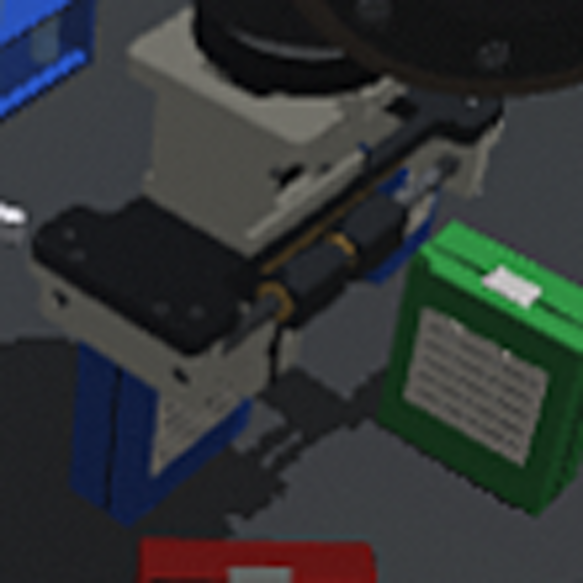

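Request:
jog_arm:
  series:
    - [0.4,-0.08,0,0,0]
    - [0.4,-0.08,0,0,0]
    - [0.3,-0.06,0,0,0]
    - [0.3,-0.06,0,0,0]
    - [0.3,-0.06,0,0,0]
    - [0.3,-0.06,0,0,0]
    - [0.3,-0.06,0,0,0]
    - [0.3,-0.06,0,0,0]
    - [0.3,-0.06,0,0,0]

```text
clock: 7.18
ee_pos: [0.4337, 0.0099, 0.0479]
orientation: [3.142, 0.0, -0.182]
wrist_force: [-0.9, -0.4, 0.5]
grip_width: 0.0005
```

```bash
python3 - <<'E'
from h import *
p=snapshot('side'); cv2.imwrite('pics/s5.png',cv2.resize(p['image'][170:280,280:400],None,fx=5.3,fy=5.3,interpolation=cv2.INTER_CUBIC)[:,:,::-1])
E
```

```text
(no output)
```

View pics/s5.png

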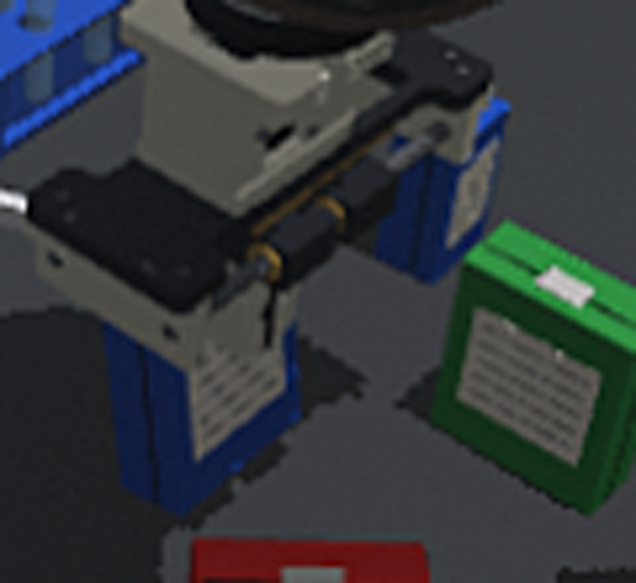

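It is tipping cleanly about its lower edge. I'll carry on.

Request:
jog_arm:
  series:
    - [0.3,-0.06,0,0,0]
    - [0.3,-0.06,0,0,0]
    - [0.3,-0.06,0,0,0]
    - [0.3,-0.06,0,0,0]
    - [0.3,-0.06,0,0,0]
    - [0.3,-0.06,0,0,0]
    - [0.3,-0.06,0,0,0]
    - [0.3,-0.06,0,0,0]
    - [0,0,0,0,0]
    - [0,0,0,0,0]
    - [0,0,0,0,0]

```text
clock: 8.15
ee_pos: [0.4572, 0.0051, 0.0479]
orientation: [3.142, 0.0, -0.182]
wrist_force: [-0.3, 0.9, -0.3]
grip_width: 0.0003
```

```bash
python3 - <<'E'
from h import *
p=snapshot('side'); cv2.imwrite('pics/s6.png',cv2.resize(p['image'][150:290,220:400],None,fx=4,fy=4,interpolation=cv2.INTER_CUBIC)[:,:,::-1])
E
```

```text
(no output)
```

View pics/s6.png

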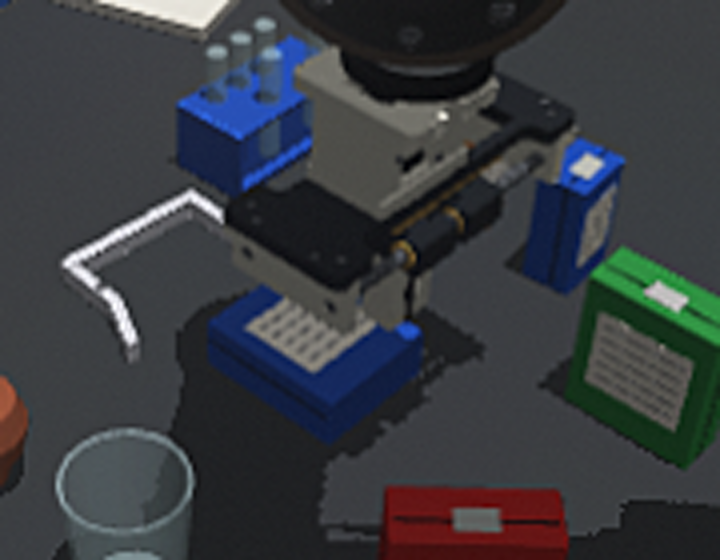

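Request:
jog_arm:
  series:
    - [-1,0.2,0,0,0]
    - [-1,0.2,0,0,0]
    - [-1,0.2,0,0,0]
    - [-1,0.2,0,0,0]
    - [-1,0.2,0,0,0]
    - [0,0,0,0,0]
    - [0,0,0,0,0]
    - [0,0,0,0,0]

```text
clock: 8.87
ee_pos: [0.4078, 0.0156, 0.0483]
orientation: [-3.141, -0.001, -0.181]
wrist_force: [-0.1, 0.2, -0.1]
grip_width: 0.0004
```

```bash
cat >> h.py <<'E'
BAY=np.array([.6709,-.0344]); BA=np.radians(-13.16)
def boxpose(show=None):
    s=read_state(); q=snapshot('wrist'); T=wristT(q,s)
    if show: save(q,show)
    print('tcp',np.round(s['ee_pos'],4),np.round(np.degrees(s['orientation'][2]),2))
    cs=cut_out('slide_box',q)
    for c in cs[:3]:
        v,u=np.nonzero(c['mask']); w=world(q,u,v,T=T)
        im=q['image']
        t=w[(w[:,2]>.028)&(w[:,2]<.042)]
        if len(t)<300: continue
        r=cv2.minAreaRect(t[:,:2].astype(np.float32)*1000)
        pts=cv2.boxPoints(r)/1000
        e=[pts[1]-pts[0],pts[2]-pts[1]]; L=max(e,key=np.linalg.norm); h=np.degrees(np.arctan2(L[1],L[0])); h=(h+90)%180-90
        ce=np.array(r[0])/1000; cc,ss=np.cos(BA),np.sin(BA)
        M=np.array([[cc,-ss],[ss,cc]])
        lead=ce+.05*np.array([np.cos(np.radians(h)),np.sin(np.radians(h))])
        print('conf',round(c['conf'],2),'c',ce,'size',r[1],'head',round(h,2),'z',np.median(t[:,2]),'lead in bay',(lead-BAY)@M,'corners in bay',np.round((pts-BAY)@M,4).tolist())
E
python3 - <<'E'
from h import *
boxpose('w4')
E
```

```text
tcp [0.4078 0.0156 0.0483] -10.36
conf 0.77 c [ 0.37047736 -0.08268536] size (16.119539260864258, 39.10704803466797) head -72.59 z 0.035399324463739515 lead in bay [-0.25611025 -0.15846528] corners in bay [[-0.2984, -0.1027], [-0.2785, -0.1363], [-0.2647, -0.1282], [-0.2845, -0.0945]]
conf 0.69 c [ 0.49761902 -0.0047211 ] size (85.46296691894531, 69.79148864746094) head 80.26 z 0.034701917078468536 lead in bay [-0.17847052  0.03935933] corners in bay [[-0.2078, -0.0553], [-0.1381, -0.0511], [-0.1432, 0.0342], [-0.2129, 0.03]]
conf 0.6 c [0.38490726 0.13339023] size (27.133760452270508, 11.985480308532715) head 87.75 z 0.03512745580767601 lead in bay [-0.32614449  0.14736809] corners in bay [[-0.32, 0.0838], [-0.3082, 0.0861], [-0.3134, 0.1127], [-0.3251, 0.1105]]
```

View pics/w4.png

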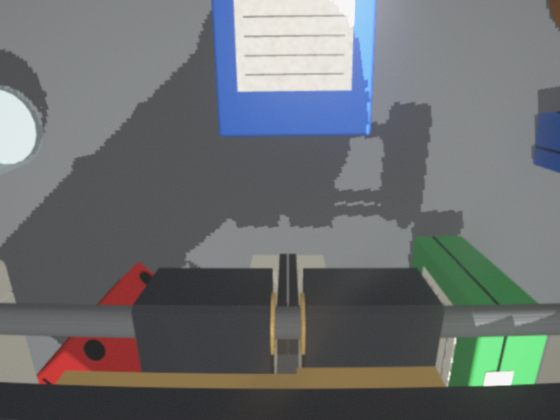

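Request:
jog_arm:
  series:
    - [1.2,-0.4,0,0,0]
    - [1.2,-0.4,0,0,0]
    - [1.1,-0.3,0,0,0]
    - [0,0,0,0,0]
    - [0,0,-1.5,0,0]
    - [0,0,-1.5,0,0]
    - [0,0,-1.5,0,0]
    - [0,0,-1,0,0]
    - [0,0,-1,0,0]
    - [0,0,-0.4,0,0]
    - [0,0,0,0,0]
    - [0,0,0,0,0]

```text
clock: 9.97
ee_pos: [0.4424, 0.0041, -0.0211]
orientation: [3.141, 0.0, -0.182]
wrist_force: [-0.8, -1.1, 0.7]
grip_width: 0.0008
```

```bash
python3 - <<'E'
from h import *
print(read_state()['ee_pos'],read_state()['wrist_force'])
p=snapshot('side'); cv2.imwrite('pics/s7.png',cv2.resize(p['image'][150:290,220:400],None,fx=4,fy=4,interpolation=cv2.INTER_CUBIC)[:,:,::-1])
q=snapshot('wrist');save(q,'w7')
E
```

```text
[ 0.44242276  0.00406332 -0.02105473] [-0.80975484 -1.09851876  0.66374312]
```

View pics/s7.png

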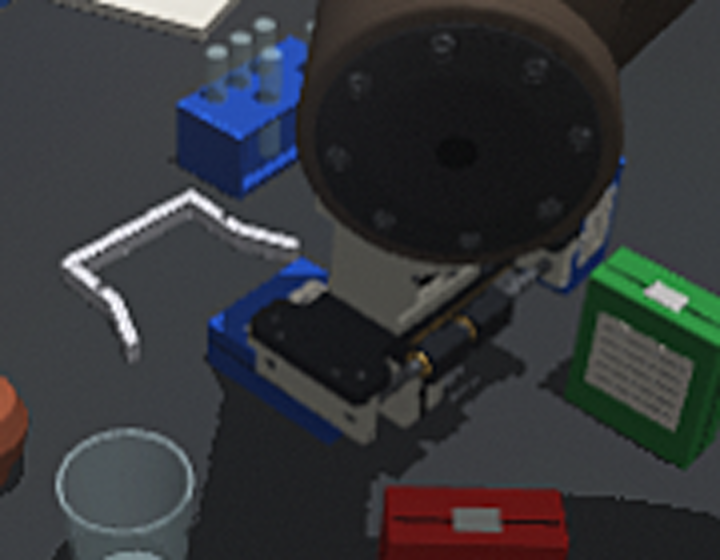

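View pics/w7.png

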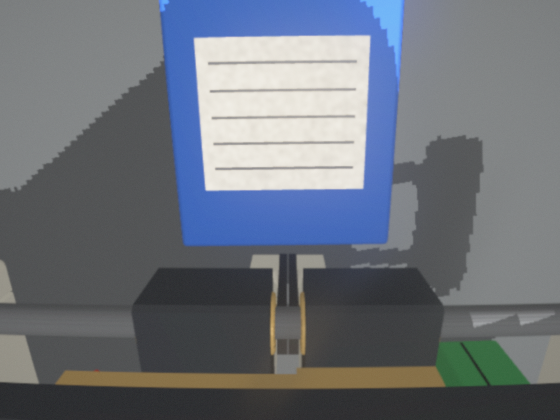

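Request:
jog_arm:
  series:
    - [0.5,-0.09,0,0,0]
    - [0.5,-0.09,0,0,0]
    - [0.5,-0.09,0,0,0]
    - [0.5,-0.09,0,0,0]
    - [0.5,-0.09,0,0,0]
    - [0.5,-0.09,0,0,0]
    - [0.5,-0.09,0,0,0]
    - [0.5,-0.09,0,0,0]
    - [0.5,-0.09,0,0,0]
    - [0.5,-0.09,0,0,0]
    - [0.5,-0.09,0,0,0]
    - [0.5,-0.09,0,0,0]
    - [0.5,-0.09,0,0,0]
    - [0,0,0,0,0]

```text
clock: 11.23
ee_pos: [0.5089, -0.0074, -0.021]
orientation: [-3.141, -0.001, -0.182]
wrist_force: [0.8, -0.6, -0.2]
grip_width: 0.0003
```

```bash
python3 - <<'E'
from h import *
boxpose('w8')
p=snapshot('side'); cv2.imwrite('pics/s8.png',cv2.resize(p['image'][150:290,220:400],None,fx=4,fy=4,interpolation=cv2.INTER_CUBIC)[:,:,::-1])
E
```

```text
tcp [ 0.5089 -0.0074 -0.021 ] -10.4
conf 0.62 c [ 0.56756836 -0.01787963] size (85.73014831542969, 102.39735412597656) head -10.7 z 0.034737073849136726 lead in bay [-0.05442536 -0.00529025] corners in bay [[-0.1537, -0.0525], [-0.0514, -0.0481], [-0.0551, 0.0376], [-0.1574, 0.0332]]
```

View pics/s8.png

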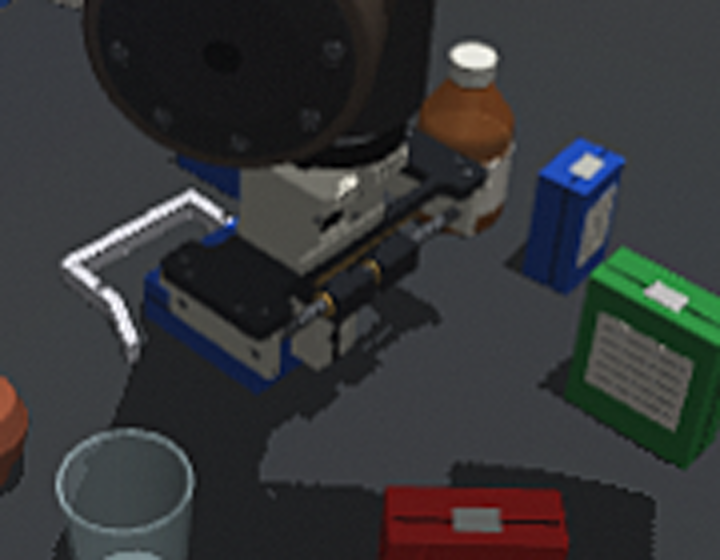

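View pics/w8.png

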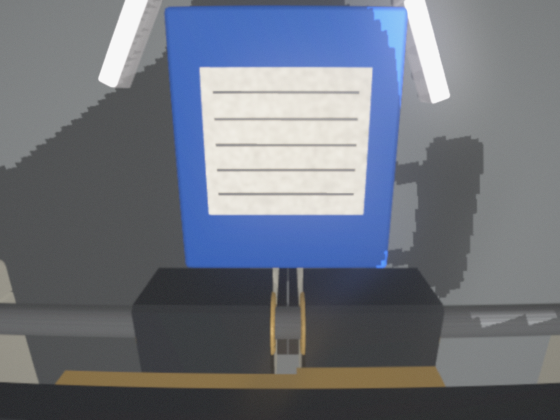

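Request:
jog_arm:
  series:
    - [0.4,-0.05,0,0,0]
    - [0.4,-0.05,0,0,0]
    - [0.4,-0.05,0,0,0]
    - [0.4,-0.05,0,0,0]
    - [0.4,-0.05,0,0,0]
    - [0.4,-0.05,0,0,0]
    - [0.4,-0.05,0,0,0]
    - [0,0,0,0,0]

```text
clock: 12.05
ee_pos: [0.5366, -0.0109, -0.021]
orientation: [-3.141, -0.001, -0.182]
wrist_force: [0.1, 0.1, 0.0]
grip_width: 0.0006
```

```bash
python3 - <<'E'
from h import *
boxpose('w9'); print(read_state()['wrist_force'])
E
```

```text
tcp [ 0.5366 -0.0109 -0.021 ] -10.4
conf 0.85 c [ 0.59600372 -0.0213388 ] size (85.6104965209961, 100.55280303955078) head -10.56 z 0.03471547194907862 lead in bay [-0.02595453 -0.00206444] corners in bay [[-0.1242, -0.0494], [-0.0237, -0.0448], [-0.0276, 0.0407], [-0.1281, 0.0361]]
[-0.83074275 -0.09477513  0.53953146]
```

View pics/w9.png

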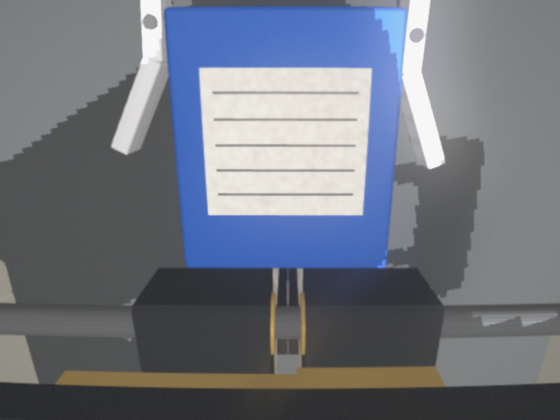

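Request:
jog_arm:
  series:
    - [0.4,-0.07,0,0,0]
    - [0.4,-0.07,0,0,0]
    - [0.4,-0.07,0,0,0]
    - [0.4,-0.07,0,0,0]
    - [0.3,-0.06,0,0,0]
    - [0.2,-0.04,0,0,0]
    - [0,0,0,0,0]

```text
clock: 12.73
ee_pos: [0.5571, -0.0149, -0.021]
orientation: [-3.141, -0.001, -0.182]
wrist_force: [-0.2, 0.1, -1.0]
grip_width: 0.0003
```

Request:
jog_arm:
  series:
    - [0.15,-0.03,0,0,0]
    - [0.1,-0.02,0,0,0]
    - [0,0,0,0,0]

```text
clock: 12.98
ee_pos: [0.5589, -0.0153, -0.0211]
orientation: [3.142, -0.0, -0.182]
wrist_force: [-1.1, -0.2, 0.2]
grip_width: 0.0001
```

```bash
python3 - <<'E'
from h import *
boxpose('w10'); print(read_state()['wrist_force'])
E
```

```text
tcp [ 0.5589 -0.0153 -0.0211] -10.41
conf 0.68 c [ 0.61828497 -0.02555743] size (85.5577621459961, 100.28655242919922) head -10.6 z 0.03470121297600064 lead in bay [-0.00329629 -0.00113662] corners in bay [[-0.1014, -0.0483], [-0.0012, -0.0439], [-0.0051, 0.0416], [-0.1052, 0.0371]]
[-0.77602284 -0.83370649 -0.64094551]
```

View pics/w10.png

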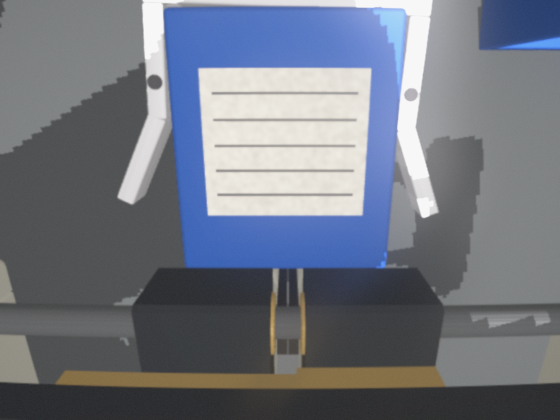

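Request:
jog_arm:
  series:
    - [0.1,-0.02,0,0,0]
    - [0.1,-0.02,0,0,0]
    - [0,0,0,0,0]

```text
clock: 13.33
ee_pos: [0.5598, -0.0157, -0.0212]
orientation: [3.141, 0.002, -0.182]
wrist_force: [-5.0, 2.2, 3.3]
grip_width: 0.0003
```

Request:
jog_arm:
  series:
    - [0.1,-0.02,0,0,0]
    - [0.1,-0.02,0,0,0]
    - [0,0,0,0,0]

```text
clock: 13.58
ee_pos: [0.5597, -0.016, -0.0215]
orientation: [3.141, 0.005, -0.182]
wrist_force: [-10.8, 6.2, 7.8]
grip_width: 0.0006
```

```bash
python3 - <<'E'
from h import *
boxpose('w11'); print(read_state()['wrist_force'])
E
```

```text
tcp [ 0.5597 -0.016  -0.0215] -10.45
conf 0.87 c [ 0.61965503 -0.02582979] size (85.46084594726562, 99.42040252685547) head -10.63 z 0.03471329422304874 lead in bay [-0.00189898 -0.00111751] corners in bay [[-0.0996, -0.0482], [-0.0003, -0.0438], [-0.0041, 0.0416], [-0.1034, 0.0372]]
[-11.56738322   5.09498459   7.74281305]
```

View pics/w11.png

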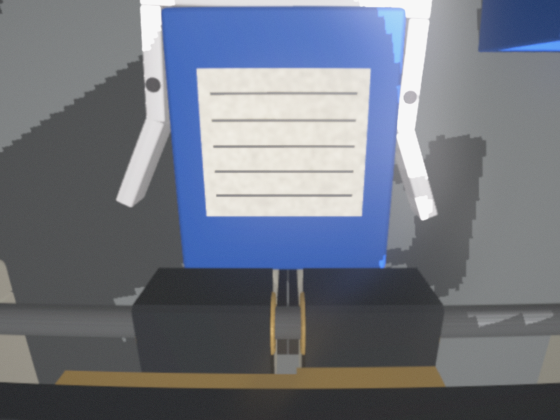

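Request:
jog_arm:
  series:
    - [-0.5,0.1,0,0,0]
    - [-1,0.2,0,0,0]
    - [-1.5,0.3,0,0,0]
    - [0,0,0,0,0]
    - [0,0,3,0,0]
    - [0,0,3,0,0]
    - [0,0,3,0,0]
    - [0,0,3,0,0]
    - [0,0,3,0,0]
    - [-1,3,2,0,0]
    - [-1,3,2,0,0]
    - [-1,3,0,0,0]
    - [-1,3,0,0,0]
    - [-1,3,0,0,0]
    - [-1,3,0,0,0]
    - [-1,3,0,0,0]
    - [-1,3,0,0,0]
    - [-1,3,0,0,0]

```text
clock: 15.18
ee_pos: [0.4423, 0.2615, 0.1694]
orientation: [-3.14, -0.001, -0.181]
wrist_force: [0.0, 0.5, 1.1]
grip_width: 0.0005
```

Request:
jog_arm:
  series:
    - [0,3,0,0,0]
    - [0,3,0,0,0]
    - [0,3,0,0,0]
    - [0,3,0,0,0]
    - [0,3,0,0,0]
    - [0,0,0,0,0]
    - [0,0,0,0,0]

```text
clock: 15.77
ee_pos: [0.4425, 0.4113, 0.1683]
orientation: [3.141, -0.0, -0.18]
wrist_force: [0.4, -0.1, -0.7]
grip_width: 0.0006
```

```bash
python3 - <<'E'
from h import *
p=snapshot('top'); save(p,'t12')
cv2.imwrite('pics/t12z.png',cv2.resize(p['image'][130:260,240:370],None,fx=4.6,fy=4.6,interpolation=cv2.INTER_CUBIC)[:,:,::-1])
v,u=np.mgrid[140:240,250:350]; u=u.ravel();v=v.ravel(); w=world(p,u,v); im=p['image'][v,u].astype(int)
w0=world(p,u,v)
# blue or card pixels by height
t=w[(w[:,2]>.028)&(w[:,2]<.042)&(w[:,0]>.5)&(abs(w[:,1]+.03)<.09)]
r=cv2.minAreaRect(t[:,:2].astype(np.float32)*1000); print(r, t[:,2].mean())
c,s=np.cos(BA),np.sin(BA); print(np.round((cv2.boxPoints(r)/1000-BAY)@np.array([[c,-s],[s,c]]),4).tolist())
print('lead', [np.round(x['uv'],1) for x in place_of('slide_box_lead',p)[:3]], [np.round(x['uv'],1) for x in place_of('bay',p)[:2]])
for tn in ['small_box','beaker','reagent_bottle','pipette_bulb','petri_dish','tube_rack']:
    cc=cut_out(tn,p)[:1]
    for x in cc: print(tn,round(x['conf'],2),np.round(x['uv']))
E
```

```text
((621.9429931640625, -48.23785400390625), (134.57559204101562, 113.9632339477539), 80.46128845214844) 0.03502681698139179
[[-0.0971, -0.0954], [0.0166, -0.0882], [0.0081, 0.0461], [-0.1056, 0.0389]]
lead [array([229.6, 322.2]), array([305.2, 167.3]), array([335.8, 333.7])] [array([305.4, 164.2])]
small_box 0.67 [386. 279.]
beaker 0.81 [191. 246.]
reagent_bottle 0.68 [389. 235.]
pipette_bulb 0.57 [202. 189.]
petri_dish 0.81 [227. 145.]
tube_rack 0.92 [374. 165.]
```

View pics/t12.png

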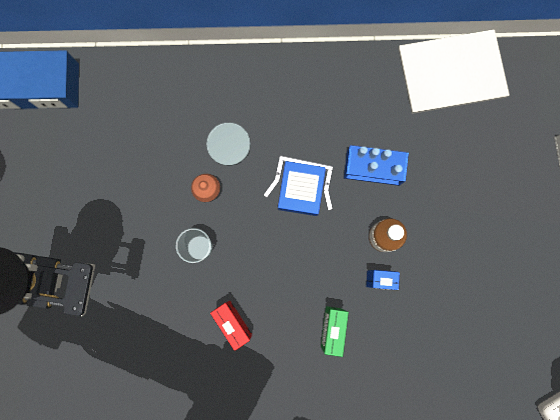

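View pics/t12z.png

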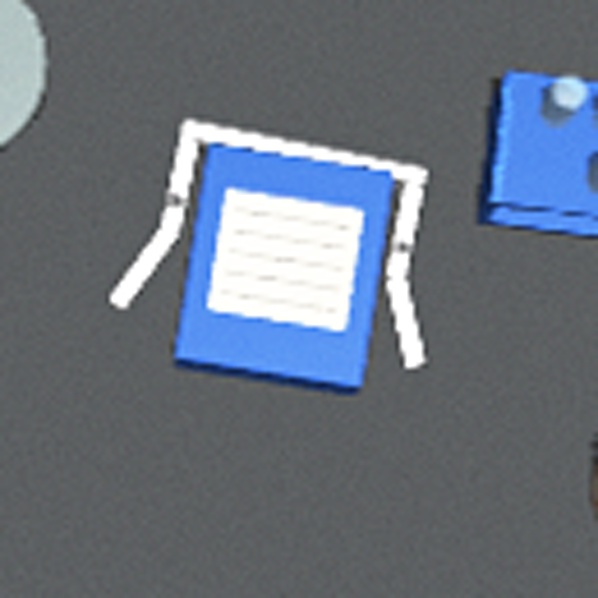

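```bash
python3 - <<'E'
from h import *
p=snapshot('top')
c,s=np.cos(BA),np.sin(BA);M=np.array([[c,-s],[s,c]])
v,u=np.mgrid[140:240,250:350]; u=u.ravel();v=v.ravel(); w=world(p,u,v); im=p['image'][v,u].astype(int)
W=world(p,u,v); assert len(W)==len(u)
L=(W[:,:2]-BAY)@M
b=(W[:,2]>.028)&(W[:,2]<.042)&(L[:,0]>-.14)&(abs(L[:,1])<.06)
r=cv2.minAreaRect(L[b].astype(np.float32)*1000); print('box in bay mm',r,cv2.boxPoints(r).round(1).tolist())
f=(W[:,2]>.010)&(W[:,2]<.021)&(im.min(1)>150)
st=f&(abs(L[:,1])<.04)&(abs(L[:,0])<.025); 
for y in np.arange(-.04,.041,.01):
    k=st&(abs(L[:,1]-y)<.006); kb=b&(abs(L[:,1]-y)<.005)
    print(y, k.sum(), np.round([L[k,0].min(),L[k,0].max(),np.median(L[k,0]),L[kb,0].max()],4) if k.any() and kb.any() else '')
for sg in(-1,1):
    k=f&(sg*L[:,1]>.035)&(L[:,0]<-.005)&(L[:,0]>-.04); print('side',sg,np.round([L[k,1].min(),L[k,1].max(),L[k,1].mean()],4))
E
```

```text
Traceback (most recent call last):
AssertionError
```

```bash
python3 - <<'E'
from h import *
p=snapshot('top')
c,s=np.cos(BA),np.sin(BA);M=np.array([[c,-s],[s,c]])
v,u=np.mgrid[140:240,250:350]; u=u.ravel();v=v.ravel(); k=p['z_map'][v,u]>0;u=u[k];v=v[k]; W=world(p,u,v); im=p['image'][v,u].astype(int)
L=(W[:,:2]-BAY)@M
b=(W[:,2]>.028)&(W[:,2]<.042)&(L[:,0]>-.14)&(abs(L[:,1])<.06)
r=cv2.minAreaRect(L[b].astype(np.float32)*1000); print('box in bay mm',r,cv2.boxPoints(r).round(1).tolist())
f=(W[:,2]>.010)&(W[:,2]<.021)&(im.min(1)>150)
st=f&(abs(L[:,1])<.04)&(abs(L[:,0])<.025); 
for y in np.arange(-.04,.041,.01):
    k=st&(abs(L[:,1]-y)<.006); kb=b&(abs(L[:,1]-y)<.005)
    print(y.round(3), k.sum(), np.round([L[k,0].min(),L[k,0].max(),np.median(L[k,0]),L[kb,0].max()],4) if k.any() and kb.any() else '')
for sg in(-1,1):
    k=f&(sg*L[:,1]>.035)&(L[:,0]<-.005)&(L[:,0]>-.04); print('side',sg,np.round([L[k,1].min(),L[k,1].max(),L[k,1].mean()],4))
E
```

```text
box in bay mm ((-52.05158615112305, -0.9146766662597656), (100.57633209228516, 84.98908996582031), 2.6494510173797607) [[-104.30000305175781, 39.20000076293945], [-100.30000305175781, -45.70000076293945], [0.10000000149011612, -41.0], [-3.799999952316284, 43.900001525878906]]
-0.04 6 [ 0.0043  0.0073  0.0054 -0.0017]
-0.03 13 [ 0.0033  0.0077  0.0057 -0.0015]
-0.02 12 [ 0.0024  0.0071  0.0051 -0.0014]
-0.01 15 [ 0.002   0.0081  0.0049 -0.0018]
0.0 16 [ 0.0018  0.0076  0.0044 -0.0021]
0.01 15 [ 0.0009  0.0081  0.0045 -0.0023]
0.02 18 [ 0.0011  0.0071  0.0044 -0.0029]
0.03 21 [ 0.0006  0.0085  0.0041 -0.0038]
0.04 10 [ 0.0008  0.0078  0.0038 -0.0044]
side -1 [-0.0572 -0.0477 -0.0516]
side 1 [0.0495 0.0573 0.0532]
```

```bash
python3 - <<'E'
from rig import *
s=read_state(); print(s['clock'],s['wrist_force']); print(finish_job())
E
```

```text
16.3167 [-0.00581434  0.51363906 -0.51693027]
the job is handed in; nothing more can be done
None
```

The larger blue slide box now lies lid up in the bay with its lead end at the end stop. I tipped it over from the lid side, pushed it in flat, and handed the job in at about 16 s.

**Last checks:**
- **Lead end:** it is about 2 mm short of the stop at its middle, because the box sits about 2.6° (0.046 rad) askew and one corner touches first. That contact showed as about 13 N along the push.
- **Position:** the lead end is within about 2 mm of the bay's middle line, and the lid (top face) is 35 mm above the bench.
- **Bystanders:** all six are within a few pixels of where they were in the first top picture, and all still stand. The red and green look-alikes are also still standing in place.
- **Robot:** the arm was well clear of everything when I handed in.

**Disagreements:**
- **Fingertip height:** the reported TCP height read about 37 mm lower than the real fingertips. My first tipping pass therefore went over the box without touching it. I confirmed the offset in the side and wrist depth images and corrected for it.
- **Bay heading:** my fit of the bay may be about 1° off, because the stop bar appeared slightly tilted in it. In that case the box is straighter than 2.6°.

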